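Shut the sugar tin and put it away under the tea riser

TASK

Tea is over: first shut the lid of the blue sugar tin right down on its rim, then put the tin away by sliding it lengthwise into the low bay under the wooden tea riser, straight and all the way back against the stop strip. Leave the tin standing flat with its lid shut, and do not disturb the teapot on the riser or the tea glasses.

Things in the scene. Friction and masses are not known exactly. Their poses are not given: they have to be found in the camera images.
- tin: blue plastic sugar tin with a white stripe, open-topped box 130 (x) x 60 (y) x 60 mm high, 68 mm high with its 8 mm lid shut; walls 3 mm, 0.3 to 0.65 kg, loose on the table. Origin: centre of its underside; x along its length, z up. The lid hinge runs along the upper edge of its +y long side (y = +30 mm, z = 60 mm). Either end may go in first
- lid (a joint): angle of the tin's blue lid (130 x 60 x 8 mm flat plate with a white panel) in rad: 0 is shut on the rim, 1.57 stands upright; at most 1.9. The hinge is stiff (about 0.03 N m): the lid stays where it is left and must be pressed right down; there is no handle. Opened, its free edge (the one over the -y side when shut) rises and swings towards the hinge side (+y)
- riser: low walnut riser, fixed to the table: a board 200 (x) x 140 (y) x 14 mm, top at 89 mm, on two side panels 20 mm thick that run its full depth. Between them is a bay 100 mm wide and 75 mm high (7 mm above the shut tin), open at the front (-x face, towards the robot). Across the bay lies a brass stop strip 30 mm high, its front face 122 mm behind the front edge. Origin: centre of its footprint at table height; x points into the bay, z up
- home (a point): where the tin's origin (centre of underside) is when the tin is fully home in the bay, touching the stop strip: 43 mm before the riser's origin, on the bay's middle line, at table height; axes as the riser's. The tin's near end then stands 8 mm out of the front edge
- mouth (a point): middle of the lower front edge of the riser's board (top of the bay's mouth), 75 mm above the table, 100 mm before the riser's origin; axes as the riser's
- teapot: white ceramic teapot, 106 mm diameter, 106 mm high, spout to +y and handle to -y (160 mm overall), loose on top of the riser towards its back; origin: centre of its underside. Leave alone
- glass1: tea glass in an aluminium holder with a handle to +y, 70 mm diameter, 98 mm high, loose; origin: centre of underside. Leave alone
- glass2: tea glass like glass1. Leave alone
- glass3: tea glass like glass1. Leave alone
Not all that is in view belongs to the job. There is more than one size of the tin; the job needs the smaller.

How it is judged:
By the outcome, as a careful person would: the job done as asked, in the order asked, and still so for the second after the job is handed in, with the robot touching nothing.
It also fails if it takes over 70 s, if anything falls off the work surface, if the arm or the gripper's body presses on something with over 40 N, if the wrist force passes 120 N, or if a joint passes its speed limit or range.

ROBOT

A 6-joint arm with a two-finger parallel gripper is mounted at the origin on the work surface. World frame = base frame: x ahead of the robot, y to its left, z up, the work surface at z = 0. Lengths are in m, angles in rad, forces in N, time in s.
With the tool pointing down it reaches from about 0.225 to 0.725 m from the base axis. Payload 3.1 kg.
Tool frame: the origin (TCP) lies on the centre line of the jaws, within the pads' length; the fingertips stand 19 mm ahead of it and the grasp point (between the pads) is the TCP (bot.tip_reach is the distance from the TCP to the fingertips, in m); z points along the fingers, y is the line along which they close (so a half turn about z gives the same grasp; the last joint's range is limited). The gripper opens to 85 mm and grips with 20 to 120 N. Pads are 22 mm wide; open, the fingers measure 114 mm over their backs; the gripper's body (76 mm by 85 mm) begins 54 mm behind the grasp point. The pads swing forward as they close: fully open they stand 13 mm farther back than shut.
Start: joints at [1.084, 0.048, 0.099, 1.622, 0, 1.443], TCP at [0.184, 0.492, 0.25] pointing down, gripper open.
Joint ranges: [-2.91, 2.91], [-0.99, 1.94], [-1.21, 1.42], [-2.12, 2.29], [-1.49, 1.47], [-3.14, 3.14]. Speed limits (rad/s): [2.79, 2.79, 3.14, 3.14, 3.14, 3.14].

INTERFACE

Orientations are given as a unit quaternion [w, x, y, z].
In Python, from workcell import bot gives the robot as it stands.
- The arm moves only by the tool play_rows, never from a script. Its argument "steps" is a list of rows, each a list of 2 entries, a list of its own where there are three numbers: the shift along the tool's x, y, z in m, then the turn about the tool's z in degrees. In form: [[[dx, dy, dz], roll], ...]. A call has 1 to 12 rows; each row shifts and turns the commanded pose from where the row before left it, along the tool's axes as they then stand; what a row does not reach is not made up. A row lasts 1/12 s, in which the tool goes at most 41.7 mm and 7.16 degrees, less where a joint would pass 70% of its speed; a pose out of reach is approached as far as the arm can. A call with a gripper value outside its range is refused whole. "grip" is the gripper's target within -1 to 1 (fully open at 1, half-way at 0, shut at -1), set as the call begins (left out, the last holds). The fingers move at their own pace and stop on an object; "squeeze" is the grip in N (left out, the last holds). Time passes only in rows, so rows that do not move let the fingers close. It gives the time, the measured TCP pose, the force, the opening and the grip force at its end, in the units of the state.
- bot.state(): the state, without advancing time (a new reading comes with each control period).
- bot.camera(name): name is "side" or "top" or "wrist"; returns the picture (420x560x3 uint8, blue, green, red); there is no depth.
- bot.get_calibration(name): a dict with "camera_matrix" (3x3 intrinsics, pixels), "k1" (the pictures are not rectified: a ray, as slopes to the right and down, at radius r is drawn at 1 + k1 r^2 times it, then the intrinsics apply), "view" (4x4, takes a point from world to camera coordinates). Camera axes: x right, y down, z forward; pixel columns grow to the right and rows downward; lengths in m; the calibration is good to about 2 mm. A picture is of the moment at which its call begins: read the wrist's pose just before it. get_calibration takes no time and is no camera call; for the wrist camera it gives the pose at the moment of the call.
- bot.job_done(): hands the job in; it is judged then, once.
Trained networks look in the newest picture that a camera, given by its name, has taken for a name from the list of things; names that differ only in an ending like _2 or _b are one class to them, and where a whole thing is asked for, a point or a joint stands for the part that bears it (a point fixed in the world has none). Each returns a list of dicts, best first, with "confidence" (0 to 1); they miss things now and then, are a little off and sometimes report something else, mostly with a low value. They report only what shows in the picture. A call takes as long as a camera call. They do not tell look-alikes from the thing itself.
- bot.look_for(query, camera): "box" ([left, top, width, height] in pixels, round what is visible of it).
- bot.outline_of(query, camera): "mask" (420x560 bool, what is visible of it) and "box" ([left, top, width, height] in pixels, round what is visible of it).
- bot.landmark_of(query, camera): "position" ([column, row] in pixels: a listed point, or the origin of a listed thing).
The state is a dict: "time_s": time; "q": joint angles; "qvel": joint speeds; "effort": joint torques, N m; "position": TCP position; "ee_rot": TCP orientation; "contact_force": force on the tool from outside, world axes, zero at the start; "ft_torque": the same for the moment, N m; "grip_width": finger opening in m; "grip_force": force on a finger pad.
Only numpy, scipy, OpenCV 4.12 (cv2) and the standard library are available. Lean on these libraries where they do the work, as an engineer would, in place of code of your own. Each camera call takes 0.05 s, during which the arm holds its last target. There are 200 camera calls.

## Working session

There is one attempt and no reset: what is moved stays moved. The work goes in short steps, Python scripts to look and compute and a tool call to move; the robot and the scene stay as the last step left them, time stands still between calls to the robot, and variables do not carry over. Pictures are saved under pics/ and viewed, at most 10 in all, crops included, and the job is handed in when it is done.

Besides the shell and the picture viewer there is one more tool, called after ">>>" as a command line: name --argument value ..., lists and objects as JSON in quotes. play_rows: Moves the arm, as the interface text tells. Its arguments: {"type":"object","properties":{"steps":{"type":"array"},"grip":{"type":"number"},"squeeze":{"type":"number"}},"required":["steps"]}

```bash
mkdir -p pics
cat > h.py <<'E'
import numpy as np, cv2
from workcell import bot
from scipy.spatial.transform import Rotation as R
def proj(c,P):
    P=np.atleast_2d(P);V=np.array(c['view']);K=np.array(c['camera_matrix'])
    p=P@V[:3,:3].T+V[:3,3];s=p[:,:2]/p[:,2:];s=s*(1+c['k1']*(s**2).sum(1,keepdims=True))
    return s@K[:2,:2].T+K[:2,2]
def back(c,uv,z):
    V=np.array(c['view']);K=np.array(c['camera_matrix']);d=(np.array(uv,float)-K[:2,2])/[K[0,0],K[1,1]]
    s=d.copy()
    for _ in range(20): s=d/(1+c['k1']*(s@s))
    r=V[:3,:3].T@np.array([*s,1]);o=-V[:3,:3].T@V[:3,3]
    return o+r*(z-o[2])/r[2]
E
python3 - <<'E'
from h import *
ims=[]
for n in('top','side'):
    im=bot.camera(n);c=bot.get_calibration(n)
    cv2.imwrite(f'pics/{n}0.png',im)
    print(n,c['k1'],np.round(c['view'],3).tolist(),np.round(c['camera_matrix'],1).tolist())
    for q in('tin','lid','riser','mouth','home','teapot','glass1'):
        f=bot.look_for(q,n);l=bot.landmark_of(q,n)
        print(q,[(np.round(a['box']).astype(int).tolist(),round(a['confidence'],2)) for a in f],[(np.round(a['position']).tolist(),round(a['confidence'],2), back(c,a['position'],.075 if q=='mouth' else .089 if q=='teapot' else 0).round(3)[:2].tolist()) for a in l])
print(bot.state())
E
```

```text
top 0.03391157697991248 [[0.029, -1.0, -0.013, 0.035], [-0.997, -0.028, -0.067, 0.558], [0.067, 0.015, -0.998, 1.262], [0.0, 0.0, 0.0, 1.0]] [[429.1, 0.0, 275.3], [0.0, 429.1, 204.6], [0.0, 0.0, 1.0]]
tin [([174, 216, 33, 48], 0.89), ([96, 226, 53, 73], 0.78)] [([195.0, 239.0], 0.66, [0.448, 0.291]), ([130.0, 263.0], 0.57, [0.372, 0.484])]Traceback (most recent call last):
  File "<stdin>", line 8, in <module>
ValueError: it knows: glass, home, mouth, riser, teapot, tin
```

View pics/top0.png

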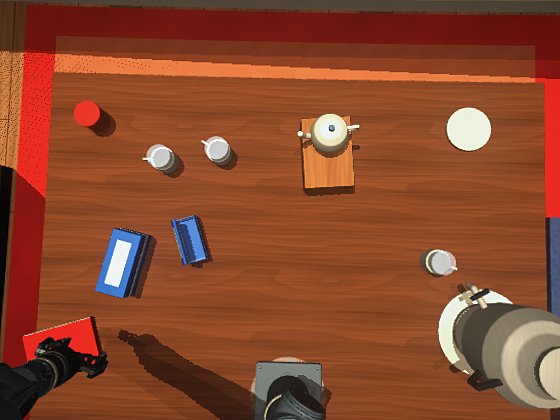

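Run:
```python
from h import *
for n in('top','side'):
    im=bot.camera(n);c=bot.get_calibration(n)
    cv2.imwrite(f'pics/{n}1.png',im)
    if n=='side': print(n,c['k1'],np.round(c['view'],3).tolist())
    for q in('tin','riser','mouth','home','teapot','glass'):
        f=bot.look_for(q,n);l=bot.landmark_of(q,n)
        print(q,[(np.round(a['box']).astype(int).tolist(),round(a['confidence'],2)) for a in f],[(np.round(a['position']).tolist(),round(a['confidence'],2), back(c,a['position'],.075 if q=='mouth' else .089 if q=='teapot' else 0).round(3)[:2].tolist()) for a in l])
    if n=='top': cv2.imwrite('pics/crop.png',cv2.resize(im[90:290,160:370],None,fx=3,fy=3,interpolation=cv2.INTER_CUBIC)[:600])
print(bot.state())
```

```text
tin [([174, 215, 31, 48], 0.69), ([92, 229, 58, 68], 0.66)] [([130.0, 261.0], 0.98, [0.377, 0.483]), ([195.0, 239.0], 0.6, [0.448, 0.29])]
riser [([301, 113, 54, 77], 0.63)] [([324.0, 154.0], 0.74, [0.718, -0.091])]
mouth [([298, 118, 60, 76], 0.89)] [([329.0, 185.0], 0.68, [0.613, -0.102])]
home [([298, 115, 55, 76], 0.88)] []
teapot [([303, 114, 53, 39], 0.84)] [([326.0, 137.0], 0.85, [0.749, -0.087])]
glass [([423, 253, 33, 23], 0.9), ([142, 144, 34, 29], 0.72), ([202, 135, 29, 30], 0.66)] [([166.0, 159.0], 0.73, [0.688, 0.39]), ([222.0, 152.0], 0.6, [0.714, 0.218]), ([430.0, 262.0], 0.58, [0.399, -0.415])]
side -0.09890890528621114 [[-0.994, -0.108, 0.022, 0.558], [-0.081, 0.579, -0.811, 0.098], [0.074, -0.808, -0.584, 1.335], [0.0, 0.0, 0.0, 1.0]]
tin [([290, 298, 84, 71], 0.98), ([281, 257, 51, 42], 0.83)] [([328.0, 346.0], 0.87, [0.371, 0.483]), ([301.0, 287.0], 0.69, [0.45, 0.293])]
riser [([206, 173, 64, 44], 0.87)] [([236.0, 202.0], 0.73, [0.71, -0.098])]
mouth [([208, 173, 58, 43], 0.58), ([202, 232, 28, 37], 0.45)] [([266.0, 190.0], 0.59, [0.599, -0.085])]
home [([207, 17
[... 324 characters left out ...]
.5, 'q': array([ 1.08420110e+00,  4.79937534e-02,  9.92193385e-02,  1.62197109e+00,
       -4.24552508e-06,  1.44299739e+00]), 'qvel': array([ 2.47496028e-04, -1.78042134e-03, -2.59853361e-04, -9.77742514e-04,
        7.48457921e-06, -1.11867548e-03]), 'effort': array([ 1.07459546e-03, -3.38632929e+01,  3.20147574e+01,  1.25422652e-03,
        3.13008627e-06, -5.82977506e-06]), 'position': array([0.18437015, 0.49157339, 0.25032452]), 'ee_rot': array([9.70756131e-06, 1.78437407e-01, 9.83951265e-01, 2.35800861e-05]), 'contact_force': array([ 0.94205191, -0.42251128,  0.49128684]), 'ft_torque': array([-0.0148768 , -0.01068693, -0.00423413]), 'grip_force': 0.0, 'grip_width': 0.08554641375172264}
```

View pics/side1.png

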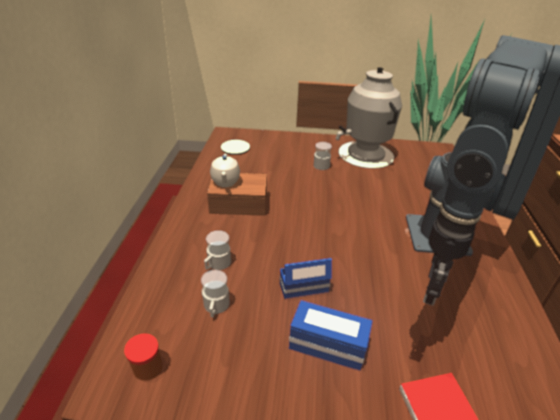

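View pics/crop.png

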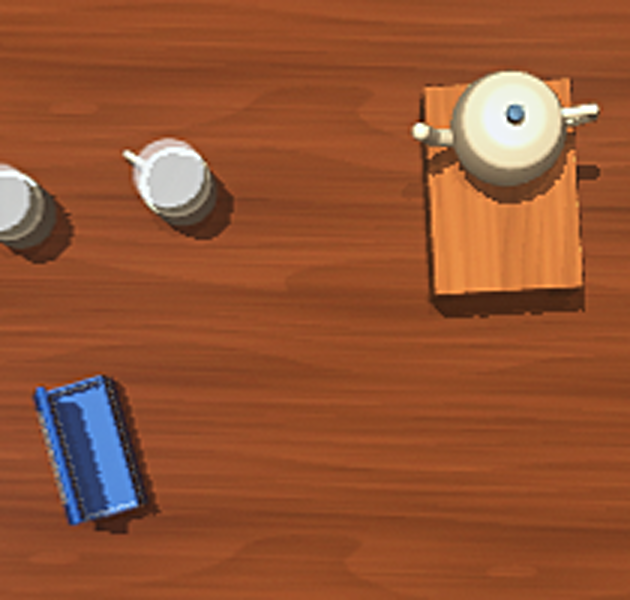

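Run:
```python
from h import *
c=bot.get_calibration('top')
f=lambda x,y,z:back(c,[160+x/3-.33,90+y/3-.33],z)[:2].round(4)
P={k:f(*v) for k,v in dict(fl=(435,297,.089),fr=(583,288,.089),bl=(425,88,.089),br=(570,78,.089),t1=(104,378,.06),t2=(145,508,.06),t3=(82,522,.06),t0=(45,390,.06)).items()}
print(P)
a=lambda d:np.degrees(np.arctan2(d[1],d[0]))
print(a(P['bl']-P['fl']),a(P['br']-P['fr']),a(P['fl']-P['fr'])-90,(P['fl']+P['fr'])/2,sum(P[k] for k in('fl','fr','bl','br'))/4)
print(a(P['t1']-P['t2']),a(P['t0']-P['t3']),(P['t1']+P['t2']+P['t0']+P['t3'])/4)
g=bot.get_calibration('wrist');s=bot.state();Rm=R.from_quat(np.roll(s['ee_rot'],-1)).as_matrix();V=g['view']
o=-V[:3,:3].T@V[:3,3];print('cam in tool',Rm.T@(o-s['position']),(Rm.T@V[:3,:3].T).round(2))
print(Rm.round(3))
```

```text
{'fl': array([ 0.5999, -0.0317]), 'fr': array([ 0.6121, -0.1704]), 'bl': array([ 0.7993, -0.0173]), 'br': array([ 0.8121, -0.1545]), 't1': array([0.5159, 0.2832]), 't2': array([0.3928, 0.2388]), 't3': array([0.3779, 0.2984]), 't0': array([0.5028, 0.3395])}
4.130538622134746 4.545454421593199 5.026778038384535 [ 0.606   -0.10105] [ 0.70585  -0.093475]
19.833480226242195 18.2144755310695 [0.44735  0.289975]
cam in tool [ 0.08063138 -0.00108152 -0.12369727] [[ 0.   -0.95 -0.31]
 [ 1.    0.    0.  ]
 [-0.   -0.31  0.95]]
[[-0.936  0.351  0.   ]
 [ 0.351  0.936  0.   ]
 [-0.     0.    -1.   ]]
```

>>> play_rows --steps '[[[0,0,0],-6.6],[[0,0,0],-6.6],[[0,0,0],-6.6],[[0,0,0],-6.6],[[0,0,0],-6.6],[[0,0,0],-6.6],[[-0.023,-0.0245,0],0],[[-0.023,-0.0245,0],0],[[-0.023,-0.0245,0],0],[[-0.023,-0.0245,0],0]]' --grip -1 --squeeze 40

```text
time_s: 2.33
position: [0.3042, 0.4284, 0.2504]
ee_rot: [0.0, -0.166, 0.986, 0.0]
contact_force: [0.6, 0.5, -0.3]
grip_width: 0.0
grip_force: 0.0
```

>>> play_rows --steps '[[[-0.023,-0.0245,0],0],[[-0.023,-0.0245,0],0],[[-0.023,-0.0245,0],0],[[-0.023,-0.0245,0],0],[[0,0,0],0],[[0,0,0],0]]'

```text
time_s: 2.83
position: [0.4236, 0.3652, 0.2498]
ee_rot: [-0.0, -0.164, 0.987, -0.0]
contact_force: [-0.6, 0.3, -0.4]
grip_width: 0.0004
grip_force: 0.0
```

Run:
```python
from h import *
g=bot.get_calibration('wrist');im=bot.camera('wrist');s=bot.state()
cv2.imwrite('pics/w1.png',im);np.savez('w1',v=g['view'],K=g['camera_matrix'],k=g['k1'])
print(s['position'],s['ee_rot'],s['q'],s['grip_width'])
print(bot.look_for('tin','wrist'))
```

```text
[0.42245795 0.36594604 0.25004116] [-5.15061102e-04 -1.64656644e-01  9.86350809e-01  8.21384755e-05] [5.93549857e-01 1.38081097e-01 1.95214172e-01 1.62879834e+00
 5.77134666e-04 2.62729772e-01] -5.624179273964558e-05
[{'box': [164.9, 103.8, 78.9, 172.6], 'confidence': 0.87}, {'box': [323.0, 63.6, 215.1, 222.3], 'confidence': 0.87}]
```

View pics/w1.png

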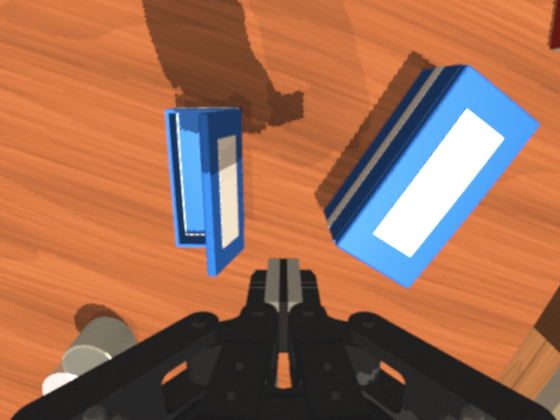

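Run:
```python
from h import *
from scipy.optimize import least_squares
d=np.load('w1.npz');c=dict(view=d['v'],camera_matrix=d['K'],k1=float(d['k']))
def model(p):
    x,y,a,t=p;L=lambda X,r,h:[X,.03-r*np.cos(t)+h*np.sin(t),.06+r*np.sin(t)+h*np.cos(t)]
    Q=np.array([[-.065,-.03,.06],[.065,-.03,.06],L(-.065,.06,.008),L(.065,.06,.008),L(.065,0,.008),L(-.065,0,.008)])
    W=Q.copy();W[:,0]=x+Q[:,0]*np.cos(a)-Q[:,1]*np.sin(a);W[:,1]=y+Q[:,0]*np.sin(a)+Q[:,1]*np.cos(a);return W
uv=np.array([[166,110],[177,247],[201,113],[208,275],[243,263],[241,108]])
r=least_squares(lambda p:(proj(c,model(p))-uv).ravel(),[.447,.29,.33,1.3])
print(r.x,np.degrees(r.x[2]),r.fun.round(1).tolist());print(model(r.x).round(3))
s=bot.state();Rm=R.from_quat(np.roll(s['ee_rot'],-1)).as_matrix()
print('tin centre in tool',Rm.T@(np.array([*r.x[:2],0])-s['position']))
```

```text
[0.44645006 0.29524418 0.3023532  1.15395596] 17.323562124528117 [0.1, 0.2, -1.4, 0.3, -0.8, 2.2, -0.6, 3.4, 0.9, -12.4, 1.9, 3.7]
[[0.393 0.247 0.06 ]
 [0.517 0.286 0.06 ]
 [0.381 0.288 0.118]
 [0.505 0.327 0.118]
 [0.497 0.35  0.063]
 [0.373 0.312 0.063]]
tin centre in tool [-0.00027042 -0.07538722  0.25020984]
```

>>> play_rows --steps '[[[0,0,0.034],0],[[0,0,0.034],0],[[0,0,0.034],0],[[0,0,0.034],0],[[0,-0.01,0],0],[[0,-0.01,0],0],[[0,-0.01,0],0],[[0,-0.01,0],0],[[0,-0.01,0],0],[[0,-0.01,0],0],[[0,-0.01,0],0],[[0,-0.008,0],0]]'

```text
time_s: 3.93
position: [0.4488, 0.2915, 0.1154]
ee_rot: [0.001, -0.165, 0.986, 0.0]
contact_force: [0.3, 0.2, 0.0]
grip_width: 0.0003
grip_force: 0.2
```

>>> play_rows --steps '[[[0,-0.003,0.006],0],[[0,-0.003,0.006],0],[[0,-0.002,0.006],0],[[0,0,0.003],0],[[0,0,0],0],[[0,0,0],0]]'

```text
time_s: 4.43
position: [0.4496, 0.2851, 0.0924]
ee_rot: [-0.001, -0.166, 0.986, -0.0]
contact_force: [-0.6, -0.2, 0.1]
grip_width: 0.0001
grip_force: 0.0
```

>>> play_rows --steps '[[[0,0,0.003],0],[[0,0,0.0015],0],[[0,0,0.001],0],[[0,0,0.001],0],[[0,0,0],0],[[0,0,0],0]]'

```text
time_s: 4.93
position: [0.4504, 0.2852, 0.0871]
ee_rot: [0.0, -0.165, 0.986, 0.0]
contact_force: [-0.9, 0.2, 1.4]
grip_width: -0.0001
grip_force: 0.7
```

Run:
```python
from h import *
im=bot.camera('side');cv2.imwrite('pics/s2.png',cv2.resize(im[180:330,220:400],None,fx=4,fy=4,interpolation=cv2.INTER_CUBIC))
s=bot.state();print(s['position'],s['contact_force'])
```

```text
[0.45037895 0.28519895 0.08706721] [-0.11365192 -0.89951018  2.1815798 ]
```

View pics/s2.png

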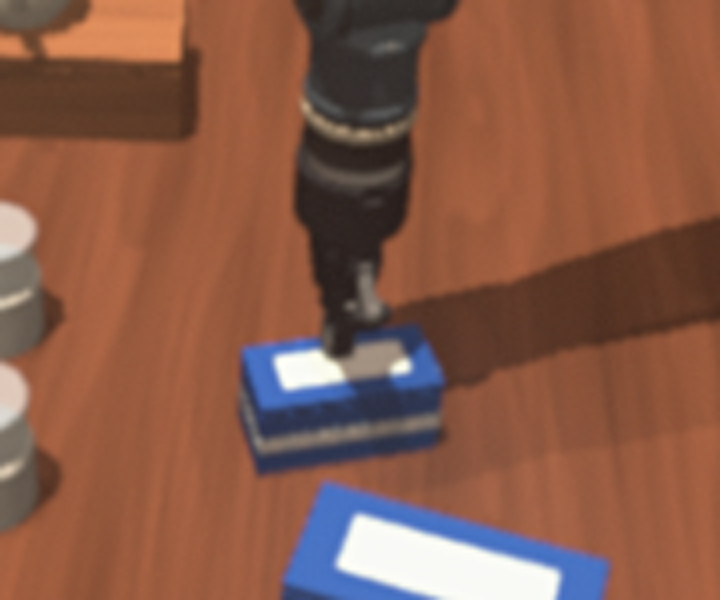

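The lid (centre about (342,365) in the crop) appears to lie on the rim with the fingertips on it. I'll press until the force is clearly firm.

>>> play_rows --steps '[[[0,0,0.0007],0],[[0,0,0.0007],0],[[0,0,0],0],[[0,0,0],0]]'

```text
time_s: 5.32
position: [0.4504, 0.2852, 0.087]
ee_rot: [0.0, -0.165, 0.986, 0.0]
contact_force: [-3.4, -1.3, 6.8]
grip_width: 0.0001
grip_force: 3.5
```

>>> play_rows --steps '[[[0,0,0.001],0],[[0,0,0.001],0],[[0,0,0],0],[[0,0,0],0]]'

```text
time_s: 5.65
position: [0.4505, 0.2852, 0.0868]
ee_rot: [0.001, -0.166, 0.986, 0.0]
contact_force: [-5.2, -2.5, 14.6]
grip_width: -0.0003
grip_force: 7.2
```

>>> play_rows --steps '[[[0,0,-0.02],0],[[0,0,-0.035],0],[[0,0,-0.035],0],[[0.02,0,-0.03],0],[[0.02,0,-0.03],0],[[0,0,0],0],[[0,0,0],0]]' --grip 1

```text
time_s: 6.23
position: [0.4134, 0.2726, 0.2364]
ee_rot: [0.003, -0.166, 0.986, 0.001]
contact_force: [-0.5, -0.4, -1.3]
grip_width: 0.0832
grip_force: 0.0
```

Run:
```python
from h import *
g=bot.get_calibration('wrist');im=bot.camera('wrist');s=bot.state()
cv2.imwrite('pics/w2.png',im);np.savez('w2',v=g['view'],K=g['camera_matrix'],k=g['k1'])
print(s['position'],s['ee_rot'],s['q'],s['grip_width'])
for m in bot.outline_of('tin','wrist'): 
    print(m['box'],m['confidence'],cv2.minAreaRect(np.argwhere(m['mask'])[:,::-1].astype(np.float32)))
```

```text
[0.41295588 0.27226233 0.2342176 ] [ 1.26887877e-03 -1.65516519e-01  9.86206140e-01  3.49575108e-04] [ 4.47237150e-01 -3.70397642e-02 -1.82124740e-02  1.58699151e+00
 -3.19158862e-05  1.14673356e-01] 0.08541799322775648
[397.7, 112.0, 162.3, 220.7] 0.7 ((507.41815185546875, 214.80377197265625), (135.743408203125, 215.8840789794922), 38.290164947509766)
[261.7, 141.8, 71.7, 151.4] 0.58 ((295.9999694824219, 217.99996948242188), (71.99998474121094, 147.99996948242188), 0.0)
```

View pics/w2.png

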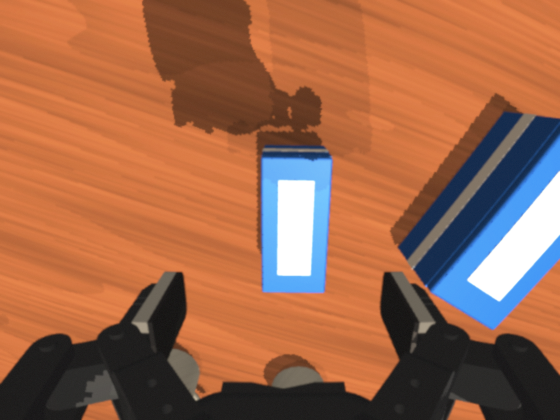

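Lid shut; its top corners are at (262,155), (331,155), (324,293), (262,293). I'll compute the tin pose from these.

Run:
```python
from h import *
from scipy.optimize import least_squares
d=np.load('w2.npz');c=dict(view=d['v'],camera_matrix=d['K'],k1=float(d['k']))
uv=np.array([[262,155],[331,155],[324.5,293],[262.5,293]])
Q=np.array([[-.065,-.03],[-.065,.03],[.065,.03],[.065,-.03]])
def M(p):
    a=p[2];return np.c_[Q@np.array([[np.cos(a),np.sin(a)],[-np.sin(a),np.cos(a)]])+p[:2],np.full(4,.068)]
r=least_squares(lambda p:(proj(c,M(p))-uv).ravel(),[.447,.29,.33])
print(r.x,np.degrees(r.x[2]),r.fun.round(1).tolist())
s=bot.state();Rm=R.from_quat(np.roll(s['ee_rot'],-1)).as_matrix()
print('tin in tool',Rm.T@(np.array([*r.x[:2],0])-s['position']),np.degrees(np.arctan2(-Rm[1,0],-Rm[0,0])))
```

```text
[0.44413164 0.29429539 0.32497145] 18.61949276447856 [-1.7, 0.6, 1.5, 1.2, 0.6, -1.0, -0.4, -1.3]
tin in tool [-0.03722559  0.01080957  0.2327115 ] 19.04156034909411
```

>>> play_rows --steps '[[[-0.007,0.0108,0.02],0],[[0,0,0.036],0],[[0,0,0.036],0],[[0,0,0.036],0],[[0,0,0.036],0],[[0,0,0.02],0],[[0,0,0.002],0],[[0,0,0],0]]'

```text
time_s: 7.0
position: [0.413, 0.2831, 0.0438]
ee_rot: [-0.004, -0.165, 0.986, -0.001]
contact_force: [-0.8, 0.4, 0.6]
grip_width: 0.0855
grip_force: 0.0
```

>>> play_rows --steps '[[[0,0,0],0],[[0,0,0],0],[[0,0,0],0],[[0,0,0],0],[[0,0,0],0],[[0,0,0],0]]' --grip -0.2 --squeeze 30

```text
time_s: 7.5
position: [0.4173, 0.2854, 0.0497]
ee_rot: [0.002, -0.165, 0.986, 0.001]
contact_force: [-0.3, 0.5, 5.4]
grip_width: 0.0598
grip_force: 34.8
```

>>> play_rows --steps '[[[0,0,-0.004],0],[[0,0,-0.006],0],[[0,0,0],4.83],[[0,0,0],4.83],[[0,0,0],4.83],[[-0.001,-0.015,0],0],[[-0.002,-0.03,0],0],[[-0.002,-0.033,0],0],[[-0.002,-0.033,0],0],[[-0.002,-0.033,0],0],[[-0.002,-0.033,0],0],[[-0.002,-0.033,0],0]]'

```text
time_s: 8.5
position: [0.4436, 0.0746, 0.0563]
ee_rot: [-0.002, -0.04, 0.999, -0.0]
contact_force: [0.6, 0.2, -3.4]
grip_width: 0.0595
grip_force: 34.6
```

>>> play_rows --steps '[[[-0.002,-0.033,0],0],[[-0.002,-0.033,0],0],[[-0.002,-0.033,0],0],[[-0.002,-0.033,0],0],[[-0.002,-0.033,0],0],[[-0.001,-0.018,0],0],[[0,-0.007,0],0],[[0,0,0],0],[[0,0,0],0]]'

```text
time_s: 9.25
position: [0.4701, -0.1115, 0.0565]
ee_rot: [-0.001, -0.04, 0.999, 0.001]
contact_force: [-0.0, 1.2, -4.0]
grip_width: 0.0595
grip_force: 34.9
```

Run:
```python
from h import *
g=bot.get_calibration('wrist');im=bot.camera('wrist');s=bot.state()
cv2.imwrite('pics/w3.png',im);np.savez('w3',v=g['view'],K=g['camera_matrix'],k=g['k1'])
print(s['position'],s['ee_rot'],s['contact_force'],s['grip_width'])
print(bot.landmark_of('mouth','wrist'))
```

```text
[ 0.47019318 -0.11100649  0.05659463] [-1.11129022e-03 -4.01216029e-02  9.99193704e-01  9.81902502e-04] [-0.27590561  0.10598608 -5.24016255] 0.059310234317574415
[]
```

View pics/w3.png

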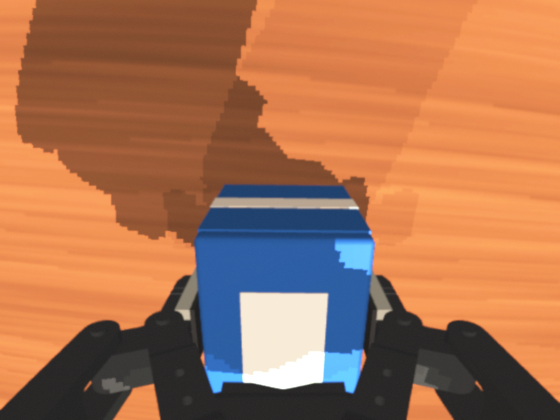

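>>> play_rows --steps '[[[0,-0.001,0.004],0],[[0,0,0.003],0],[[0,0,0],0],[[-0.015,0,0],0],[[-0.015,0,0],0],[[-0.015,0,0],0],[[-0.015,0,0],0],[[-0.015,0,0],0],[[-0.015,0,0],0],[[0,0,0],0]]'

```text
time_s: 10.18
position: [0.564, -0.1058, 0.0506]
ee_rot: [0.002, -0.04, 0.999, -0.0]
contact_force: [1.0, -0.5, -3.8]
grip_width: 0.0595
grip_force: 34.9
```

Run:
```python
from h import *
d=np.load('w3.npz');c=dict(view=d['v'],camera_matrix=d['K'],k1=float(d['k']))
print(back(c,[196,233],.076),back(c,[373,233],.076))
im=bot.camera('top')
s=bot.state();print(s['position'],s['contact_force'])
a=cv2.resize(im[90:215,250:400],None,fx=4,fy=4,interpolation=cv2.INTER_CUBIC)
b=cv2.resize(bot.camera('side')[140:260,190:350],(600,450),interpolation=cv2.INTER_CUBIC)
cv2.imwrite('pics/t4.png',cv2.resize(np.hstack([a[:450],b]),(800,300)))
```

```text
[ 0.43450677 -0.14285175  0.076     ] [ 0.43006627 -0.08638497  0.076     ]
[ 0.56203248 -0.10574302  0.05029912] [-0.47411499  0.10033482 -4.56437615]
```

View pics/t4.png

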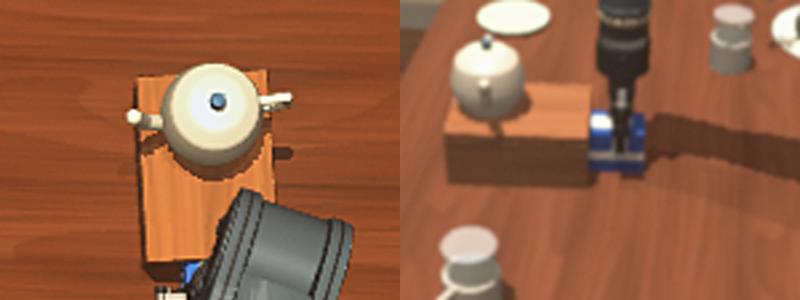

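>>> play_rows --steps '[[[-0.011,0,0],0],[[-0.011,0,0],0],[[0,0,0.001],0],[[0,0,0.001],0],[[0,0,0],0]]'

```text
time_s: 10.7
position: [0.5837, -0.1045, 0.0498]
ee_rot: [0.001, -0.04, 0.999, -0.0]
contact_force: [2.2, 0.7, -0.1]
grip_width: 0.0597
grip_force: 35.5
```

>>> play_rows --steps '[[[0,0,0],0],[[0,0,0],0],[[0,0,0],0],[[0,0,-0.02],0],[[0,0,-0.03],0],[[0.02,0,-0.03],0],[[0.035,0,0],0],[[0.035,0,0],0],[[0,0,0],0]]' --grip 0.8

```text
time_s: 11.45
position: [0.4853, -0.1104, 0.1262]
ee_rot: [-0.005, -0.039, 0.999, 0.001]
contact_force: [-0.3, 1.3, -1.1]
grip_width: 0.0767
grip_force: 0.0
```

>>> play_rows --steps '[[[0,0,0],0],[[0,0,0],0],[[0,0,0],0],[[0,0,0.026],0],[[0,0,0.03],0],[[0,0,0.02],0],[[0,0,0],0],[[-0.015,0,0],0],[[-0.015,0,0],0],[[-0.01,0,0],0],[[0,0,0],0]]' --grip -0.3

```text
time_s: 12.37
position: [0.5368, -0.1089, 0.0543]
ee_rot: [0.002, -0.04, 0.999, -0.001]
contact_force: [-0.4, 0.4, 0.1]
grip_width: 0.0297
grip_force: 0.0
```

>>> play_rows --steps '[[[-0.006,0,0],0],[[-0.006,0,0],0],[[-0.006,0,0],0],[[-0.006,0,0],0],[[-0.006,0,0],0],[[-0.006,0,0],0],[[-0.006,0,0],0],[[-0.005,0,0],0],[[0,0,0],0]]'

```text
time_s: 13.12
position: [0.5817, -0.1046, 0.0524]
ee_rot: [0.001, -0.04, 0.999, 0.0]
contact_force: [0.5, 0.2, -0.5]
grip_width: 0.0301
grip_force: 0.0
```

>>> play_rows --steps '[[[-0.002,0,0],0],[[-0.002,0,0],0],[[-0.002,0,0],0],[[0,0,0],0]]'

```text
time_s: 13.45
position: [0.5862, -0.1042, 0.0523]
ee_rot: [0.0, -0.04, 0.999, 0.0]
contact_force: [-2.2, -0.3, 0.5]
grip_width: 0.0297
grip_force: 0.9
```

>>> play_rows --steps '[[[-0.0015,0,0],0],[[-0.0015,0,0],0],[[0,0,0],0],[[0,0,0],0]]'

```text
time_s: 13.78
position: [0.5873, -0.1041, 0.0522]
ee_rot: [-0.002, -0.04, 0.999, -0.0]
contact_force: [-6.6, -1.0, 3.4]
grip_width: 0.0299
grip_force: 3.2
```

>>> play_rows --steps '[[[-0.001,0,0],0],[[-0.001,0,0],0],[[0,0,0],0],[[0,0,0],0]]'

```text
time_s: 14.12
position: [0.5874, -0.1041, 0.0522]
ee_rot: [-0.004, -0.039, 0.999, -0.0]
contact_force: [-10.7, -0.9, 6.4]
grip_width: 0.0293
grip_force: 5.6
```

>>> play_rows --steps '[[[0.003,0,0],0],[[0.01,0,0],0],[[0.035,0,0],0],[[0.035,0,0],0],[[0.02,0,-0.03],0],[[0,0,-0.04],0],[[0,0,-0.04],0],[[0.01,0,-0.02],0],[[0,0,0],0],[[0,0,0],0]]'

```text
time_s: 14.95
position: [0.4804, -0.1134, 0.185]
ee_rot: [0.004, -0.04, 0.999, -0.001]
contact_force: [0.5, -0.4, -0.3]
grip_width: 0.0298
grip_force: 0.0
```

Run:
```python
from h import *
g=bot.get_calibration('wrist');im=bot.camera('wrist');s=bot.state()
np.savez('w5',v=g['view'],K=g['camera_matrix'],k=g['k1']);cv2.imwrite('pics/w5.png',im)
print(s['position'],s['contact_force'])
```

```text
[ 0.47940292 -0.11300559  0.18301023] [0.65691309 0.04009751 0.11067233]
```

View pics/w5.png

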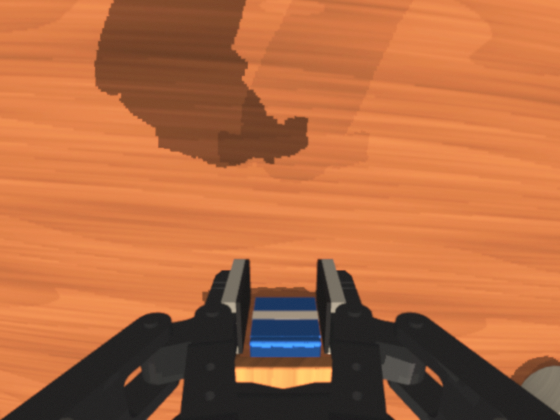

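The near end of the tin stands square, at rows 298–345 and columns 250–320, with the board edge at row 366. I'll back off and check from the top camera.

>>> play_rows --steps '[[[0.01,0.035,0],0],[[0.01,0.038,0],0],[[0.01,0.038,0],0],[[0.01,0.038,0],0],[[0.01,0.038,0],0],[[0.01,0.038,0],0],[[0,0.02,0],0],[[0,0,0],0],[[0,0,0],0]]'

```text
time_s: 15.75
position: [0.3983, 0.1275, 0.1806]
ee_rot: [-0.001, -0.041, 0.999, -0.0]
contact_force: [-0.2, 0.0, 0.2]
grip_width: 0.0294
grip_force: 0.0
```

Run:
```python
from h import *
d=np.load('w5.npz');c=dict(view=d['v'],camera_matrix=d['K'],k1=float(d['k']))
u=np.array([.9969,.0785])
for p,z in(([250,343],.068),([321,343],.068),([236,367],.089),([331,367],.089)):
    w=back(c,p,z)[:2]-[.706,-.0937];print(p,w@u,w@[-u[1],u[0]])
im=bot.camera('top');a=cv2.resize(im[95:215,280:380],(500,600),interpolation=cv2.INTER_CUBIC)
b=cv2.resize(bot.camera('side')[140:260,190:250],(300,600),interpolation=cv2.INTER_CUBIC)
cv2.imwrite('pics/f6.png',np.hstack([a,b]))
for n in('top','side'):
    c=bot.get_calibration(n);print([(back(c,l['position'],.089).round(3)[:2]) for l in bot.landmark_of('teapot',n)],[back(c,l['position'],0).round(3)[:2] for l in bot.landmark_of('tin',n)])
```

```text
[250, 343] -0.10757281738485314 -0.030225198225933867
[321, 343] -0.10772257097498565 0.0290891836883341
[236, 367] -0.10135981372684934 -0.03966703619445908
[331, 367] -0.10160070066285246 0.03523674501748915
[array([ 0.758, -0.101])] [array([0.379, 0.484])]
[array([ 0.743, -0.099])] [array([0.367, 0.479])]
```

View pics/f6.png

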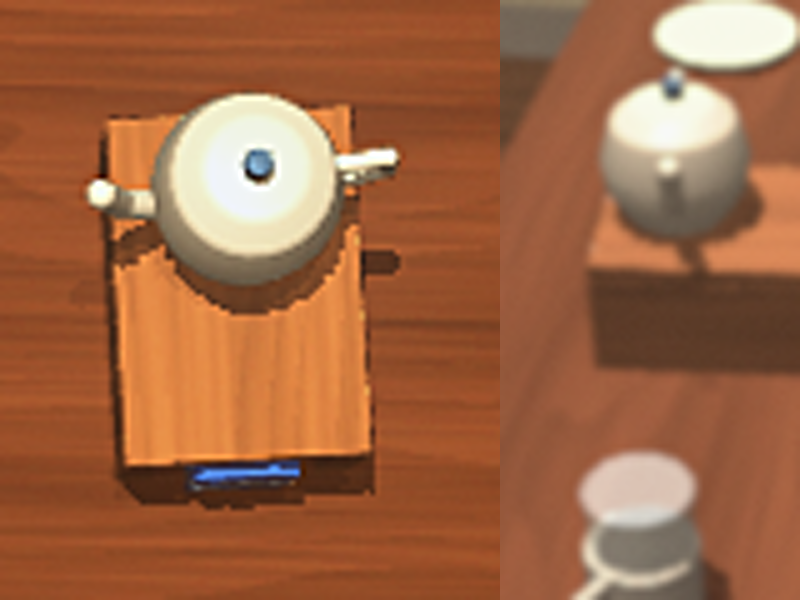

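The tin's near end at (245,475) is parallel to the front edge and centred. It measures at s = -0.1077 m, where -0.108 m is fully home. The teapot is undisturbed, so I'm handing in.

```bash
python3 -c "
from workcell import bot
print(bot.job_done())"
```

```text
the job is handed in; nothing more can be done
None
```

The small blue tin's lid is pressed shut and the tin is in the bay, straight and back against the stop strip (near end within about 1 mm of home). The teapot looked unmoved, the arm stayed clear of the glasses, and the job was handed in at about 16 s.

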